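Open the vacuum hold-down valve by one turn

ROBOT

A 6-joint arm with a two-finger parallel gripper is mounted at the origin on the work surface. World frame = base frame: x ahead of the robot, y to its left, z up, the work surface at z = 0. Lengths are in m, angles in degrees, forces in N, time in s.
With the tool pointing down it reaches from about 0.375 to 0.9 m from the base axis. Payload 3.1 kg.
Tool frame: the origin (TCP) lies at the very end of the fingers, on their centre line; the grasp point (between the pads) lies 19 mm behind it (grip_point_offset is the distance from the TCP to the grasp point, in m); y points along the fingers, x is the direction in which the jaws open and shut, and the axes are right-handed (so a half turn about y gives the same grasp; the last joint's range is limited). The gripper opens to 87 mm and grips with 3 to 60 N. Pads are 19 mm wide; open, the fingers measure 117 mm over their backs; the gripper's body (75 mm by 190 mm) begins 51 mm behind the grasp point.
Start: joints at [64.085, 30.224, 82.088, -0, 67.689, -10.227], TCP at [0.169, 0.602, 0.223] pointing down, gripper open.
Joint ranges: [-176.69, 176.69], [-43.24, 126.21], [12.49, 139.97], [-82, 262], [0, 151.66], [-163.58, 163.58]. Speed limits (degrees/s): [159.86, 159.86, 180, 180, 180, 180].

INTERFACE

Orientations are given as a 3x3 rotation matrix whose columns are the frame's x, y, z axes.
In Python, from rig import * gives the robot as it stands.
- The arm moves only by the tool send_rows, never from a script. Its argument "moves" is text: rows parted by semicolons, each of 5 numbers parted by spaces: the finger opening in mm, from 0 to 87, then the shift along the tool's x, y, z in mm, then the turn about the tool's y in degrees. In form: fingers dx dy dz yaw; .... A call has 1 to 20 rows; each row shifts and turns the commanded pose from where the row before left it, along the tool's axes as they then stand; what a row does not reach is not made up. A row lasts 1/12 s, in which the tool goes at most 41.7 mm and 7.16 degrees, less where a joint would pass 70% of its speed; a pose out of reach is approached as far as the arm can. A call is refused whole if a number of a shift passes 41.7 or a number of a turn 7.16, either way. A call with a gripper value outside its range is refused whole. The fingers move at their own pace and stop on an object; the grip force is fixed at half the most. Time passes only in rows, so rows that do not move let the fingers close. It gives the time, the measured TCP pose, the force and the opening at its end, in the units of the state.
- read_state(): the state, without advancing time (a new reading comes with each control period).
- capture(name): name is "side" or "top" or "wrist"; returns a dict with "image" (384x512x3 uint8, blue, green, red), "z_map" (384x512 float32, m along the optical axis (not along the pixel's ray), 0 where there is no reading), "mtx" (3x3 intrinsics, pixels), "origin" and "rotation" of the camera in the world; the wrist camera has in their place "tool_from_camera" (4x4, takes a point from camera to tool coordinates, whose origin is the TCP and whose axes are the tool frame's). Camera axes: x right, y up, looking along -z (the intrinsics and any distortion apply to the point x, -y, -z); pixel columns grow to the right and rows downward; lengths in m; the calibration is good to about 2 mm. A picture is of the moment at which its call begins: read the wrist's pose just before it.
- hand_in(): hands the job in, once; it reports no verdict.
Trained networks look in a picture, given as the dict that the camera call returned (one of the last four; its "shot" number tells which), for a name from the list of things; names that differ only in an ending like _2 or _b are one class to them, and where a whole thing is asked for, a point or a joint stands for the part that bears it (a point fixed in the world has none). Each returns a list of dicts, best first, with "p" (0 to 1); they miss things now and then, are a little off and sometimes report something else, mostly with a low value. They report only what shows in the picture. A call takes as long as a camera call. They do not tell look-alikes from the thing itself.
- search_frame(picture, name): "bbox" ([left, top, right, bottom] in pixels, round what is visible of it).
- masks_of(picture, name): "region" (384x512 bool, what is visible of it) and "bbox" ([left, top, right, bottom] in pixels, round what is visible of it).
- mark_of(picture, name): "pixel" ([row, column] in pixels: a listed point, or the origin of a listed thing).
The state is a dict: "time_s": time; "joint_positions": joint angles; "qvel": joint speeds; "tau": joint torques, N m; "position": TCP position; "tcp_rot": TCP orientation; "force": force on the tool from outside, world axes, zero at the start; "moment": the same for the moment, N m; "opening": opening from 0.0 (shut) to 1.0 (fully open).
Only numpy, scipy, OpenCV 4.12 (cv2) and the standard library are available. Lean on these libraries where they do the work, as an engineer would, in place of code of your own. Each camera call takes 0.05 s, during which the arm holds its last target. There are 200 camera calls.

TASK

Open the bench's vacuum hold-down valve by exactly one turn: with a fingertip or the outside of the fingers, push the upright handle of the larger hand wheel counter-clockwise (seen from above) once all the way round, until it stands at the fixed pointer again, just as it did at the start. Only push the handle, do not grip it or take it between the fingers; pick up nothing, and leave the small wheel and everything else on the bench where it is.

Things in the scene. Friction and masses are not known exactly. Their poses are not given: they have to be found in the camera images.
- wheel (a joint): turn of the larger hand wheel in rad, about the vertical: 0 at the start (valve shut, a hard stop there), growing counter-clockwise seen from above, 6.283 after one full turn; it can go on to three turns. Stiff stem: about 0.2 N m (3 N at the handle) keeps it turning, and it stays where it is left, without coasting or springing back
- wheel_hub (a point): centre of the larger hand wheel, on its vertical axis, 85 mm above the bench: a bare aluminium wheel of 160 mm outer diameter with a round rim 16 mm thick, three 12 mm spokes and a 40 mm hub (hub and stem end reach 21 mm above this point, rim 8 mm). It lies level on a round grey pedestal 72 mm high, 110 mm wide at its foot, bolted to the bench; the pedestal may stand left or right
- handle: black upright handle on the rim of the larger wheel, at the end of one spoke, 66 mm from the wheel's axis: a round post that spins freely on its own vertical pin, 22 mm in diameter (16 mm at its foot, 18 mm at its top). Origin at the centre of its foot, 95 mm above the bench; it rises 60 mm, to 155 mm above the bench. Nothing stands above the rim beside it but the hub
- pointer_tip (a point): top of the fixed pointer, an 8 mm steel rod bent up from the pedestal just outside the rim, 94 mm from the wheel's axis, 96 mm above the bench. The handle stands right next to it (on the line from the axis to the pointer) at the start and after each full turn; it never moves
- vent_wheel (a joint): turn in rad of the small hand wheel, which is to be left alone; 0 at the start, positive counter-clockwise seen from above
- vent_hub (a point): centre of the small hand wheel, 62 mm above the bench: plain aluminium wheel of 104 mm outer diameter with four spokes and no handle, on its own grey pedestal (90 mm wide foot); on the other side of the bench's centre line from the larger wheel
- spray_can: upright green spray can with a pale top, 66 mm diameter, 190 mm tall, at the left of the work; origin at the centre of its underside; leave alone
- bin: open grey plastic bin 120 x 160 x 90 mm, at the right of the work; origin at the centre of its underside; leave alone
- dog: loose upright steel bench dog, 22 mm diameter, 50 mm tall, standing between the two wheels; origin at the centre of its underside; leave alone
- pencil: flat carpenter's pencil 12 x 170 x 8 mm (long along its y axis), lying on the robot's side of the wheels; origin at the centre of its underside; leave alone
- wrench: steel wrench lying flat, long along its x axis, beyond the wheels; leave alone
- offcut: offcut of aluminium angle, 40 x 90 mm and 38 mm high, to the left; origin at the centre of its underside; leave alone
- suction_pad: black rubber suction pad, 64 mm diameter, 34 mm high, to the right; origin at the centre of its underside; leave alone
- collar: steel collar, a ring 40 mm in outer diameter, 22 mm bore and 18 mm high, lying beyond the gap between the wheels; origin at the centre of its underside; leave alone
Mind the look-alikes: they are no part of the job. Leave any blue or pink look-alike of the part that bears wheel alone.

How it is judged (in metres and radians):
On the way, in this order (a step that is already met when the one before it is completed fails the run):
1. the first half of the turn is being done by pushing on the handle (wheel between 0.6 and 2.6 rad) (value of joint wheel between 0.6 and 2.6 rad and contact force between any of the fingers, the arm and handle above 0.3 N), for 0.1 s.
2. the second half of the turn is being done by pushing on the handle (wheel between 3.7 and 5.8 rad) (value of joint wheel between 3.7 and 5.8 rad and contact force between any of the fingers, the arm and handle above 0.3 N), for 0.1 s.
At the end, for the whole second after the job is handed in: the larger wheel stands still at one full turn counter-clockwise from its start (6.283 rad), within 0.17 rad (10 degrees, 11 mm at the handle) (value of joint wheel between 6.113 and 6.453 rad and velocity of joint wheel between -0.05 and 0.05 rad/s); the robot touches nothing.
It fails at once if the handle was taken between the fingers (the grasp point came within 12 mm of the handle's axis, below its top) (horizontal distance between the grasp point and handle below 0.012 m and height (world z) of the grasp point below 0.15 m).
It fails at once if the valve was turned far past one turn (more than 0.6 rad) (value of joint wheel above 6.88 rad).
It fails at once if the small wheel was turned by more than 0.15 rad (value of joint vent_wheel above 0.15 rad or value of joint vent_wheel below -0.15 rad).
It fails at once if a loose thing on the bench was moved or lifted by more than 20 mm (distance of any of spray_can, bin, dog, pencil, wrench, offcut, suction_pad, collar from where it was at the start of the episode above 0.02 m).
It also fails if it takes over 56 s, if anything falls off the work surface, if the arm or the gripper's body presses on something with over 40 N, if the wrist force passes 120 N, or if a joint passes its speed limit or range.

## Working session

There is one attempt and no reset: what is moved stays moved. The work goes in short steps, Python scripts to look and compute and a tool call to move; the robot and the scene stay as the last step left them, time stands still between calls to the robot, and variables do not carry over. Pictures are saved under pics/ and viewed, about 8 in all and at most 12, crops included, and the job is handed in when it is done.

Besides the shell and the picture viewer there is one more tool, called by a JSON object that holds its "name" and its "arguments", one argument or row to a line. send_rows: Moves the arm, as the interface text tells. Its arguments: {"type":"object","properties":{"moves":{"type":"string"}},"required":["moves"]}

```bash
mkdir -p pics; ls
cat > h.py <<'E'
from rig import *
import numpy as np, cv2
def world(c,row,col,z=None):
    K=c["mtx"]; 
    d=np.array([(col-K[0,2])/K[0,0],-(row-K[1,2])/K[1,1],-1.0])
    R=np.array(c["rotation"]);o=np.array(c["origin"])
    if z is None:
        return o+R@(d*c["z_map"][int(row),int(col)])
    w=R@d; return o+w*(z-o[2])/w[2]
E
python3 - <<'E'
from h import *
s=read_state();print(s["time_s"],s["position"],s["tcp_rot"],s["opening"],s["force"])
for n in("top","side"):
    c=capture(n);cv2.imwrite(f"pics/{n}0.png",c["image"])
    print(n,c["origin"],c["rotation"])
    for k,z in(("wheel_hub",.085),("handle",.095),("pointer_tip",.096),("vent_hub",.062),("dog",0),("spray_can",0),("bin",0)):
        for m in mark_of(c,k)[:3]:
            if m["p"]>.2:
                r,q=m["pixel"];print(k,round(m["p"],2),np.round(m["pixel"]),world(c,r,q,z).round(3))
E
```

```text
pics
0.0 [0.16865178 0.60104874 0.221566  ] [[ 2.70359931e-01 -9.43771725e-04 -9.62758857e-01]
 [ 9.62756897e-01 -1.97823839e-03  2.70361320e-01]
 [-2.15972590e-03 -9.99997598e-01  3.73786342e-04]] 0.9999962477176625 [0.3773836  1.19011461 0.93790032]
top [ 0.4043082  -0.02272229  1.64889329] [[ 0.02865855  0.99576593 -0.08734356]
 [-0.99946633  0.02991579  0.01311904]
 [ 0.01567645  0.08692097  0.99609186]]
wheel_hub 0.76 [266. 324.] [ 0.299 -0.239  0.085]
wheel_hub 0.69 [265. 423.] [ 0.31  -0.562  0.085]
wheel_hub 0.64 [203. 304.] [ 0.5   -0.17   0.085]
handle 0.62 [214. 287.] [ 0.463 -0.115  0.095]
handle 0.55 [141. 301.] [ 0.705 -0.155  0.095]
handle 0.46 [277. 306.] [ 0.264 -0.181  0.095]
pointer_tip 0.91 [284. 298.] [ 0.239 -0.154  0.096]
pointer_tip 0.69 [215. 278.] [ 0.46  -0.085  0.096]
pointer_tip 0.63 [144. 296.] [ 0.693 -0.137  0.096]
vent_hub 0.89 [178. 212.] [0.577 0.136 0.062]
dog 0.61 [194. 252.] [0.531 0.004 0.   ]
dog 0.49 [198. 301.] [ 0.522 -0.168  0.   ]
dog 0.29 [218. 280.] [ 0.453 -0.095  0.   ]
spray_can 0.72 [161. 127.] [0.635 0.44  0.   ]
bin 0.75 [227. 144.
[... 192 characters left out ...]
7121   0.70304504  0.71112238]]
wheel_hub 0.95 [163. 276.] [ 0.514 -0.172  0.085]
wheel_hub 0.91 [153. 216.] [ 0.729 -0.214  0.085]
wheel_hub 0.85 [153. 338.] [ 0.297 -0.244  0.085]
handle 0.62 [172. 287.] [ 0.474 -0.118  0.095]
handle 0.57 [162. 345.] [ 0.275 -0.184  0.095]
handle 0.49 [161. 221.] [ 0.703 -0.158  0.095]
pointer_tip 0.97 [166. 352.] [ 0.255 -0.161  0.096]
pointer_tip 0.89 [169. 223.] [ 0.692 -0.119  0.096]
pointer_tip 0.74 [111. 352.] [ 0.232 -0.489  0.096]
vent_hub 0.62 [240. 255.] [0.557 0.153 0.062]
dog 0.38 [219. 268.] [0.53  0.011 0.   ]
spray_can 0.64 [337. 219.] [0.631 0.438 0.   ]
bin 0.65 [131. 243.] [ 0.661 -0.456  0.   ]
bin 0.47 [175. 294.] [ 0.448 -0.209  0.   ]
```

```bash
python3 -c "
import cv2,numpy as np
a=cv2.imread('pics/top0.png')[90:310,90:450];cv2.imwrite('pics/v1.png',cv2.resize(a,None,fx=2.2,fy=2.2,interpolation=2))
a=cv2.imread('pics/side0.png');cv2.imwrite('pics/v2.png',cv2.resize(a[60:300,150:400],None,fx=2.4,fy=2.4,interpolation=2))"
```

```text
(no output)
```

View pics/v1.png

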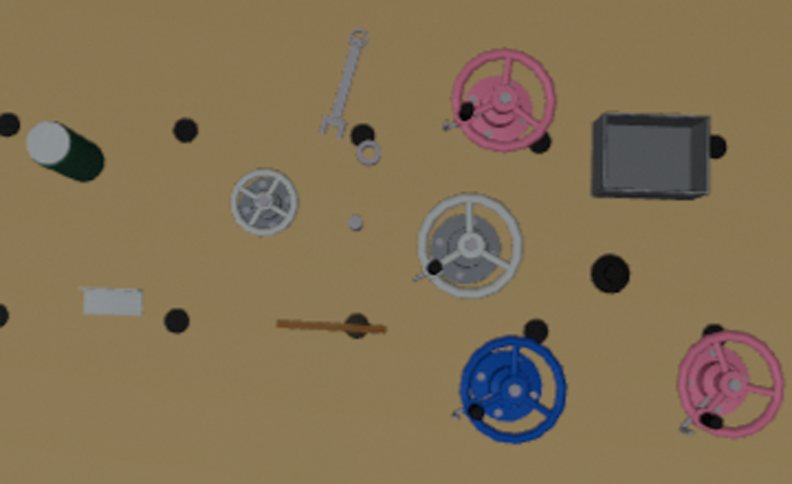

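View pics/v2.png

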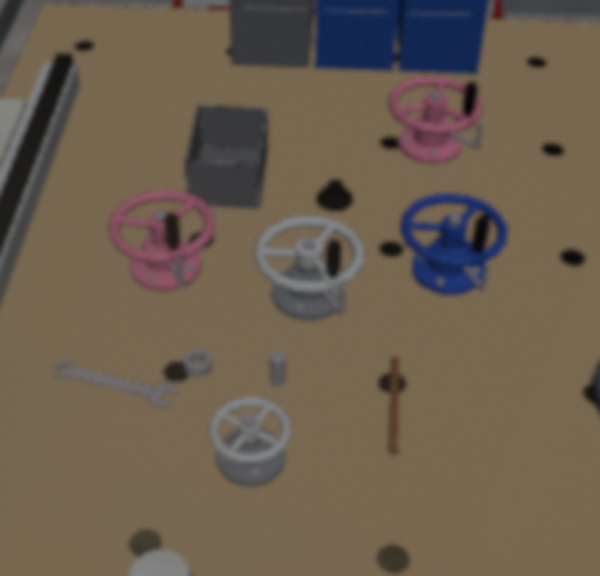

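Shown: in v1 (top) the bare aluminium three-spoke wheel with black handle is centred at image (row 201, col 304), with its handle at (211, 287) and pointer at (215, 279). Candidates that could be confused with it:
- blue wheel (266, 324)
- pink wheels (134, 319) and (265, 423)
- small four-spoke vent wheel (181, 210)

I choose the aluminium one at (201, 304). Next I refine its centre from depth.

```bash
cat >> h.py <<'E'
def cloud(c,R=None,o=None):
    K=c["mtx"];v,u=np.mgrid[:384,:512];z=c["z_map"]
    p=np.stack([(u-K[0,2])/K[0,0]*z,-(v-K[1,2])/K[1,1]*z,-z],-1)
    R=np.array(c["rotation"]) if R is None else R; o=np.array(c["origin"]) if o is None else o
    return p@R.T+o
def fit(P,c0,bad):
    # circle of radius 72 (rim) to points at rim height, handle = points above 115 mm
    from scipy.optimize import least_squares
    d=np.linalg.norm(P[...,:2]-c0,axis=-1)
    rim=P[(abs(P[...,2]-.09)<.008)&(d>.055)&(d<.095)&~bad]
    r=least_squares(lambda q:np.hypot(rim[:,0]-q[0],rim[:,1]-q[1])-.072,c0,loss="soft_l1",f_scale=.003)
    h=P[(P[...,2]>.12)&(P[...,2]<.17)&(d<.1)&~bad]
    return r.x,len(rim),h
E
python3 - <<'E'
from h import *
for n in("top","side"):
    c=capture(n);P=cloud(c);bad=c["z_map"]==0
    x,k,h=fit(P,np.array([.507,-.171]),bad)
    print(n,x.round(4),k,len(h),h.mean(0).round(4),h[h[:,2]>.145].mean(0).round(4))
    q=h.mean(0)[:2]-x;print(np.degrees(np.arctan2(q[1],q[0])),np.hypot(*q))
E
```

```text
top [ 0.5067 -0.1657] 607 43 [ 0.4711 -0.1103  0.151 ] [ 0.4719 -0.1106  0.153 ]
122.76253591971721 0.06579259369304617
side [ 0.506  -0.1602] 493 70 [ 0.4712 -0.1039  0.141 ] [ 0.4701 -0.1063  0.1519]
121.71910165658792 0.06619629237416134
```

{"name": "send_rows", "arguments": {
  "moves": "0 0 0 0 -5.2; 0 0 0 0 -5.2; 0 0 0 0 -5.2; 0 -20 0 -20 0; 0 -25 0 -25 0; 0 -30 0 -30 0; 0 -30 0 -30 0; 0 -30 0 -30 0; 0 -30 0 -30 0; 0 -30 0 -30 0; 0 -30 0 -30 0; 0 -30 0 -30 0; 0 -30 0 -20 0; 0 -30 0 0 0; 0 -30 0 0 0; 0 -30 0 0 0; 0 -30 0 0 0; 0 -30 0 0 0; 0 -30 0 0 0"
}}

```text
time_s: 2.48
position: [0.4394, 0.1387, 0.2228]
tcp_rot: [[0.001, 0.001, -1.0], [1.0, 0.0, 0.001], [0.0, -1.0, -0.001]]
force: [1.0, -0.1, 0.6]
opening: 0.001
```

{"name": "send_rows", "arguments": {
  "moves": "0 -30 0 -10 0; 0 -30 0 -10 0; 0 -30 0 -10 0; 0 -30 0 -10 0; 0 -30 0 -10 0; 0 -30 0 -10 0; 0 -20 0 0 0; 0 -10 0 0 0; 0 0 0 0 0; 0 0 0 0 0"
}}

```text
time_s: 3.32
position: [0.4986, -0.0696, 0.2224]
tcp_rot: [[0.003, -0.001, -1.0], [1.0, 0.001, 0.003], [0.001, -1.0, 0.001]]
force: [-0.4, -0.6, 1.0]
opening: 0.008
```

Run:
```python
from h import *
s=read_state();c=capture("wrist");cv2.imwrite("pics/w1.png",c["image"])
T=np.array(c["tool_from_camera"]);R=np.array(s["tcp_rot"]);print(s["time_s"],s["position"])
P=cloud(c,R@T[:3,:3],np.array(s["position"])+R@T[:3,3]);bad=c["z_map"]==0
x,k,h=fit(P,np.array([.506,-.164]),bad);print(x.round(4),k,len(h),h.mean(0).round(4) if len(h) else 0)
t=h[h[:,2]>.145];q=t.mean(0)[:2]-x;print(len(t),t.mean(0),np.degrees(np.arctan2(q[1],q[0])),np.hypot(*q))
```

```text
3.3167 [ 0.49860774 -0.0695837   0.22241386]
[ 0.5057 -0.1637] 5315 736 [ 0.4677 -0.1096  0.1511]
611 [ 0.46851915 -0.11047649  0.15470189] 124.95321531301954 0.0649303580485369
```

View pics/w1.png

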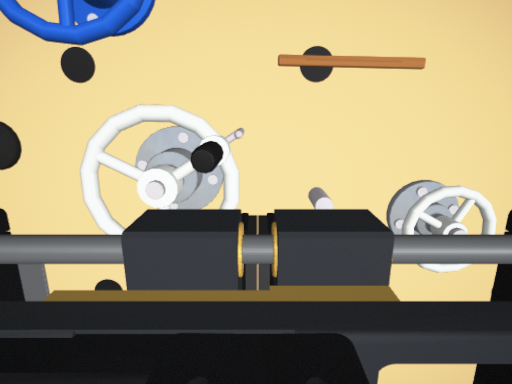

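```bash
cat > path.py <<'E'
import numpy as np
from scipy.optimize import brentq
H=np.array([.5057,-.164])*1000
pt=lambda a:H+66*np.array([np.cos(np.radians(a)),np.sin(np.radians(a))])
def gap(lag,f): # box half sizes: 15 along y, 9.5 along x
    d=np.abs(pt(f+lag)-pt(f));e=np.maximum(d-[9.5,15],0);return np.hypot(*e)-11
theta=lambda f:f+brentq(gap,5,60,args=(f,))
if __name__=="__main__":
    p=np.round(pt(79));print(p)
    for f in range(85,79+400,6):
        n=np.round(pt(f));d=n-p;p=n
        print(f"{f}:{theta(f)-124:.0f}: 0 {d[1]:.0f} 0 {-d[0]:.0f} 0;",end="  " if (f-79)%24 else "\n")
E
python3 path.py
```

```text
[518. -99.]
85:-21: 0 1 0 7 0;  91:-15: 0 0 0 6 0;  97:-8: 0 0 0 7 0;  103:-2: 0 -2 0 7 0;
109:6: 0 -2 0 7 0;  115:13: 0 -2 0 6 0;  121:21: 0 -3 0 6 0;  127:28: 0 -4 0 6 0;
133:34: 0 -5 0 5 0;  139:40: 0 -5 0 5 0;  145:46: 0 -5 0 4 0;  151:51: 0 -6 0 4 0;
157:56: 0 -6 0 3 0;  163:62: 0 -7 0 2 0;  169:68: 0 -6 0 2 0;  175:74: 0 -7 0 1 0;
181:80: 0 -7 0 -0 0;  187:87: 0 -7 0 -0 0;  193:94: 0 -7 0 -1 0;  199:100: 0 -6 0 -2 0;
205:106: 0 -7 0 -3 0;  211:111: 0 -6 0 -3 0;  217:116: 0 -6 0 -4 0;  223:121: 0 -5 0 -4 0;
229:126: 0 -5 0 -5 0;  235:131: 0 -4 0 -6 0;  241:136: 0 -4 0 -6 0;  247:141: 0 -3 0 -6 0;
253:147: 0 -2 0 -6 0;  259:153: 0 -2 0 -7 0;  265:159: 0 -1 0 -7 0;  271:165: 0 0 0 -7 0;
277:172: 0 0 0 -7 0;  283:178: 0 2 0 -7 0;  289:186: 0 2 0 -6 0;  295:193: 0 2 0 -7 0;
301:201: 0 3 0 -6 0;  307:208: 0 4 0 -5 0;  313:214: 0 5 0 -6 0;  319:220: 0 5 0 -5 0;
325:226: 0 5 0 -4 0;  331:231: 0 6 0 -3 0;  337:236: 0 6 0 -3 0;  343:242: 0 7 0 -3 0;
349:248: 0 6 0 -1 0;  355:254: 0 7 0 -1 0;  361:260: 0 7 0 -1 0;  367:267: 0 7 0 1 0;
373:274: 0 7 0 1 0;  379:280: 0 6 0 2 0;  385:286: 0 7 0 2 0;  391:291: 0 6 0 4 0;
397:296: 0 6 0 4 0;  403:301: 0 5 0 4 0;  409:306: 0 5 0 5 0;  415:311: 0 4 0 5 0;
421:316: 0 4 0 6 0;  427:321: 0 3 0 7 0;  433:327: 0 2 0 6 0;  439:333: 0 2 0 7 0;
445:339: 0 1 0 7 0;  451:345: 0 0 0 6 0;  457:352: 0 0 0 7 0;  463:358: 0 -2 0 7 0;
469:366: 0 -2 0 7 0;  475:373: 0 -2 0 6 0;
```

{"name": "send_rows", "arguments": {
  "moves": "0 -10 0 -10 0; 0 -10 0 -10 0; 0 -10 10 0 0; 0 0 20 0 0; 0 0 20 0 0; 0 0 20 0 0; 0 0 20 0 0; 0 0 15 0 0; 0 0 0 0 0; 0 0 0 0 0"
}}

```text
time_s: 4.2
position: [0.5178, -0.0988, 0.1166]
tcp_rot: [[0.0, -0.003, -1.0], [1.0, 0.001, 0.0], [0.001, -1.0, 0.003]]
force: [0.9, 0.4, -0.5]
opening: 0.004
```

{"name": "send_rows", "arguments": {
  "moves": "0 1 0 7 0; 0 0 0 6 0; 0 0 0 7 0; 0 -2 0 7 0; 0 -2 0 7 0; 0 -2 0 6 0; 0 -3 0 6 0; 0 -4 0 6 0; 0 -5 0 5 0; 0 -5 0 5 0; 0 -5 0 4 0; 0 -6 0 4 0; 0 -6 0 3 0; 0 -7 0 2 0; 0 -6 0 2 0; 0 -7 0 1 0; 0 -7 0 0 0; 0 -7 0 0 0; 0 0 0 0 0"
}}

```text
time_s: 5.78
position: [0.4417, -0.1751, 0.1175]
tcp_rot: [[0.002, 0.001, -1.0], [1.0, -0.002, 0.002], [-0.002, -1.0, -0.001]]
force: [0.4, 0.2, -0.0]
opening: 0.008
```

```bash
cat > chk.py <<'E'
from h import *
from path import *
s=read_state();p=np.array(s["position"]);f=np.degrees(np.arctan2(*(p[:2]*1000-H)[::-1]))
print("tcp",p.round(4),"finger",round(f,1),"r",np.hypot(*(p[:2]*1000-H)).round(1),"expected turn",round((theta(f)-124)%360,1),"F",np.round(s["force"],1),s["time_s"])
import sys
for n in sys.argv[1:]:
    c=capture(n)
    if n=="wrist":
        T=np.array(c["tool_from_camera"]);R=np.array(s["tcp_rot"]);P=cloud(c,R@T[:3,:3],p+R@T[:3,3])
    else:P=cloud(c)
    d=np.linalg.norm(P[...,:2]*1000-H,axis=-1)
    m=(P[...,2]>.12)&(P[...,2]<.158)&(abs(d-66)<16)&(np.linalg.norm(P[...,:2]-p[:2],axis=-1)>.02)&(c["z_map"]>0)&(c["image"].max(-1)<70)
    h=P[m];
    if len(h): q=np.median(h,0)[:2]*1000-H;print(n,m.sum(),"handle ang turn",round((np.degrees(np.arctan2(q[1],q[0]))-124)%360,1),np.hypot(*q).round(1))
    cv2.imwrite(f"pics/{n}_{s['time_s']:.1f}.png",c["image"])
E
python3 chk.py top wrist side; ls pics
```

```text
tcp [ 0.4417 -0.1751  0.1175] finger -170.1 r 65.0 expected turn 90.4 F [ 0.4  0.2 -0. ] 5.7833
side0.png
side_5.8.png
top0.png
top_5.8.png
v1.png
v2.png
w1.png
wrist_5.8.png
```

```bash
python3 -c "
import cv2,numpy as np
a=cv2.imread('pics/wrist_5.8.png');b=cv2.imread('pics/side_5.8.png')[80:260,180:380]
b=cv2.resize(b,(427,384),interpolation=2);cv2.imwrite('pics/v3.png',cv2.resize(np.hstack([a,b]),None,fx=.85,fy=.85))"
```

```text
(no output)
```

View pics/v3.png

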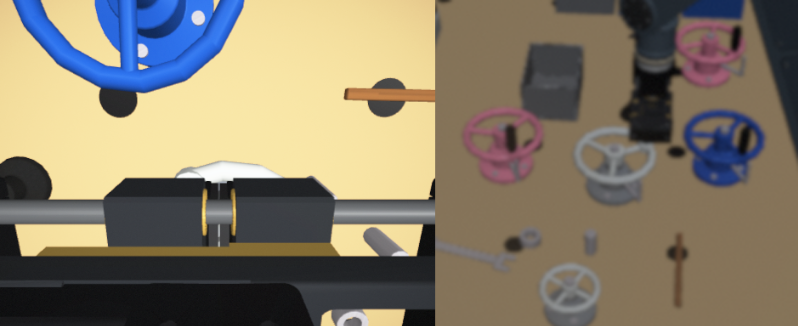

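The handle has left the pointer and is hidden behind the gripper; wrist view agrees (no handle visible at the left side, white rim at (170,220)). Continuing.

{"name": "send_rows", "arguments": {
  "moves": "0 -7 0 -1 0; 0 -6 0 -2 0; 0 -7 0 -3 0; 0 -6 0 -3 0; 0 -6 0 -4 0; 0 -5 0 -4 0; 0 -5 0 -5 0; 0 -4 0 -6 0; 0 -4 0 -6 0; 0 -3 0 -6 0; 0 -2 0 -6 0; 0 -2 0 -7 0; 0 -1 0 -7 0"
}}

```text
time_s: 7.02
position: [0.5015, -0.2314, 0.1175]
tcp_rot: [[0.001, -0.0, -1.0], [1.0, -0.0, 0.001], [-0.0, -1.0, 0.0]]
force: [-3.1, 1.8, 0.0]
opening: 0.007
```

```bash
python3 chk.py top side wrist; ls -t pics|head -3;  python3 -c "
import cv2,numpy as np,glob,os
g=lambda n:max(glob.glob(f'pics/{n}_*.png'),key=os.path.getmtime)
a=cv2.imread(g('top'))[140:260,230:370];b=cv2.imread(g('side'))[80:260,180:380]
f=lambda x:cv2.resize(x,(427,384),interpolation=2);cv2.imwrite('pics/v4.png',cv2.resize(np.hstack([f(a),f(b)]),None,fx=.9,fy=.9))"
```

```text
tcp [ 0.5015 -0.2314  0.1175] finger -93.5 r 67.5 expected turn 160.4 F [-3.1  1.8  0. ] 7.0167
side 6 handle ang turn 164.5 55.8
wrist_7.0.png
side_7.0.png
top_7.0.png
```

View pics/v4.png

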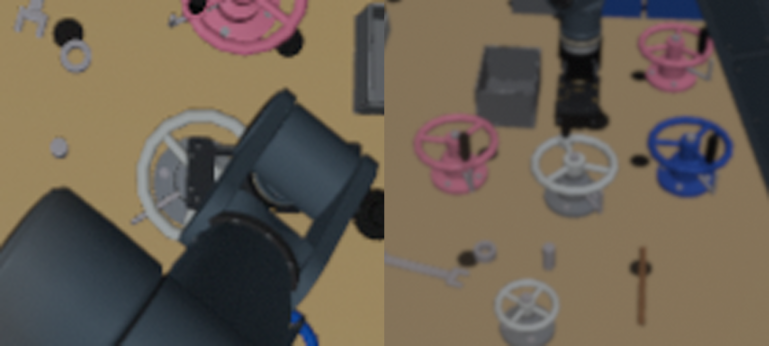

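Side view shows the handle (about (130,565)) just ahead of the fingers, and the force is 3.6 N, so the push is working. Continuing.

{"name": "send_rows", "arguments": {
  "moves": "0 0 0 -7 0; 0 0 0 -7 0; 0 2 0 -7 0; 0 2 0 -6 0; 0 2 0 -7 0; 0 3 0 -6 0; 0 4 0 -5 0; 0 5 0 -6 0; 0 5 0 -5 0; 0 5 0 -4 0; 0 6 0 -3 0; 0 6 0 -3 0; 0 7 0 -3 0; 0 6 0 -1 0; 0 7 0 -1 0; 0 7 0 -1 0"
}}

```text
time_s: 8.5
position: [0.5729, -0.1635, 0.1176]
tcp_rot: [[0.001, -0.0, -1.0], [1.0, -0.0, 0.001], [-0.0, -1.0, 0.0]]
force: [0.1, -4.3, 0.6]
opening: 0.007
```

```bash
python3 chk.py side wrist
```

```text
tcp [ 0.5729 -0.1635  0.1176] finger 0.4 r 67.2 expected turn 259.6 F [ 0.1 -4.3  0.6] 8.5
side 20 handle ang turn 264.3 68.0
wrist 159 handle ang turn 258.7 53.9
```

Tracking as expected. On to about 327°.

{"name": "send_rows", "arguments": {
  "moves": "0 7 0 1 0; 0 7 0 1 0; 0 6 0 2 0; 0 7 0 2 0; 0 6 0 4 0; 0 6 0 4 0; 0 5 0 4 0; 0 5 0 5 0; 0 4 0 5 0; 0 4 0 6 0; 0 3 0 7 0; 0 2 0 6 0"
}}

```text
time_s: 9.6
position: [0.5251, -0.1012, 0.1176]
tcp_rot: [[0.002, -0.001, -1.0], [1.0, 0.001, 0.002], [0.001, -1.0, 0.001]]
force: [2.7, 0.5, 0.3]
opening: 0.006
```

```bash
python3 chk.py side wrist top
```

```text
tcp [ 0.5251 -0.1012  0.1176] finger 72.8 r 65.7 expected turn 326.9 F [2.7 0.5 0.3] 9.6
side 1 handle ang turn 330.6 75.6
wrist 1498 handle ang turn 333.5 62.5
top 2 handle ang turn 335.4 62.7
```

{"name": "send_rows", "arguments": {
  "moves": "0 2 0 7 0; 0 1 0 7 0; 0 0 0 6 0; 0 0 0 5 0; 0 0 0 0 0; 0 0 0 -10 0; 0 0 0 -10 0; 0 0 -20 -10 0; 0 0 -30 0 0; 0 0 -30 0 0; 0 0 -30 0 0; 0 20 0 10 0; 0 10 0 0 0; 0 0 0 0 0; 0 0 0 0 0"
}}

```text
time_s: 11.0
position: [0.5209, -0.0683, 0.2266]
tcp_rot: [[-0.0, -0.002, -1.0], [1.0, 0.0, -0.0], [0.0, -1.0, 0.002]]
force: [0.3, -1.7, -0.5]
opening: 0.004
```

```bash
python3 chk.py
python3 - <<'E'
from h import *
s=read_state();c=capture("wrist");cv2.imwrite("pics/w5.png",c["image"])
T=np.array(c["tool_from_camera"]);R=np.array(s["tcp_rot"])
P=cloud(c,R@T[:3,:3],np.array(s["position"])+R@T[:3,3]);bad=c["z_map"]==0
x,k,h=fit(P,np.array([.506,-.164]),bad);t=h[h[:,2]>.145];q=t.mean(0)[:2]-x
print(x,k,len(t),t.mean(0),np.degrees(np.arctan2(q[1],q[0])),np.hypot(*q))
E
```

```text
tcp [ 0.5209 -0.0683  0.2266] finger 81.0 r 96.8 expected turn 334.9 F [ 0.3 -1.7 -0.5] 11.0
[ 0.50569156 -0.16401565] 6146 606 [ 0.47679154 -0.10618825  0.15487883] 116.55420793755113 0.06464687517681131
```

View pics/w5.png

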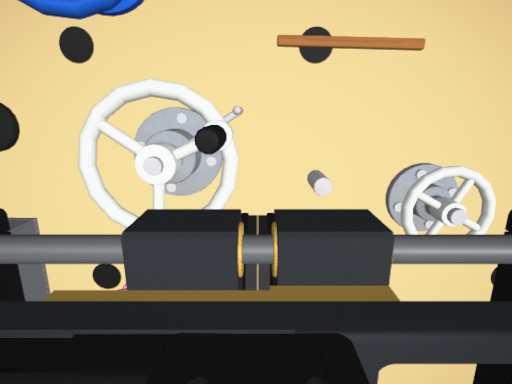

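The wrist view shows the handle at (140,210), slightly short of the pointer at (110,238). It is 8.4° short by the same measure as at the start. That is just inside tolerance, so I'll push about 8 mm more.

{"name": "send_rows", "arguments": {
  "moves": "0 -15 0 0 0; 0 -16 0 0 0; 0 0 20 0 0; 0 0 30 0 0; 0 0 30 0 0; 0 0 30 0 0; 0 0 0 0 0; 0 0 0 7 0; 0 0 0 7 0; 0 0 0 6 0; 0 0 0 4 0; 0 0 0 4 0; 0 0 0 0 0"
}}

```text
time_s: 12.13
position: [0.4938, -0.1006, 0.119]
tcp_rot: [[0.002, 0.003, -1.0], [1.0, -0.002, 0.002], [-0.002, -1.0, -0.003]]
force: [1.4, -0.8, 1.1]
opening: 0.006
```

{"name": "send_rows", "arguments": {
  "moves": "0 0 0 -10 0; 0 0 0 -10 0; 0 0 -20 -10 0; 0 0 -30 0 0; 0 0 -30 0 0; 0 0 -30 0 0; 0 20 0 10 0; 0 11 0 0 0; 0 0 0 0 0; 0 0 0 0 0"
}}

```text
time_s: 12.97
position: [0.5129, -0.0683, 0.2267]
tcp_rot: [[-0.0, -0.002, -1.0], [1.0, 0.0, -0.0], [0.0, -1.0, 0.002]]
force: [1.2, -0.3, -0.3]
opening: 0.007
```

Run:
```python
from h import *
s=read_state();c=capture("wrist");cv2.imwrite("pics/w6.png",c["image"])
print(s["time_s"],s["position"],s["force"])
T=np.array(c["tool_from_camera"]);R=np.array(s["tcp_rot"])
P=cloud(c,R@T[:3,:3],np.array(s["position"])+R@T[:3,3]);bad=c["z_map"]==0
x,k,h=fit(P,np.array([.506,-.164]),bad);t=h[h[:,2]>.145];q=t.mean(0)[:2]-x
print(x,k,len(t),t.mean(0),np.degrees(np.arctan2(q[1],q[0])),np.hypot(*q))
```

```text
12.9667 [ 0.51294384 -0.06830003  0.22670097] [ 1.20863036 -0.29353644 -0.2885212 ]
[ 0.50571001 -0.16391773] 5810 596 [ 0.47128803 -0.10897485  0.15487543] 122.06733582758204 0.0648351200089368
```

View pics/w6.png

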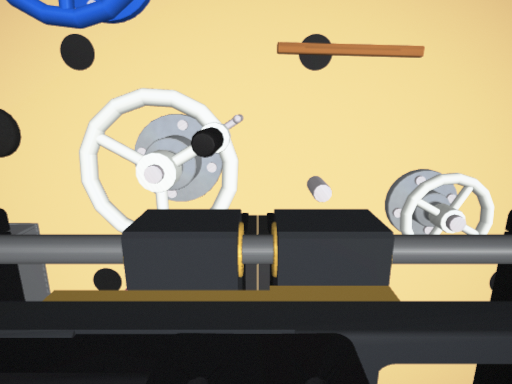

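The handle (142,208) is in line with the spoke and the pointer (118,238). It measures 122.1° against 125.0° at the start, so it is about 3° short, well inside ±10°. The arm is clear, 70 mm above the handle top. Handing in.

```bash
python3 -c "
from rig import *
print(hand_in())"
```

```text
the job is handed in; nothing more can be done
None
```

I opened the larger valve by one full counter-clockwise turn, pushing its handle with the outside of the closed fingers. I then raised the arm clear and handed the job in at about 13 s; the hand-in gave no verdict.

- **Wheel position:** the first stop was about 8° short, so I gave one more small push. The last wrist-camera measurement put the handle at 122.1°, against 125.0° at the start. That is about 3° short of a full turn, within the 10° allowed.
- **Checks on the way:** the force on the tool was about 3–4 N whenever I read it mid-push. The cameras showed the handle where I expected it, within a few degrees, from about half a turn on. At the check near 90° the gripper hid the handle, so that position was not measured.
- **Other things:** the pencil, bench dog and small wheel looked unmoved in the last picture. I did not measure them, and the remaining objects were not checked at the end. The arm was kept away from them and no unusual forces showed up.

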